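# Feed the row of staining blocks home

### The arm

A 7-joint arm with a two-finger parallel gripper is mounted at the origin on the work surface. World frame = base frame: x ahead of the robot, y to its left, z up, the work surface at z = 0. Lengths are in m, angles in rad, forces in N, time in s.
With the tool pointing down it reaches from about 0.425 to 0.8 m from the base axis. Payload 8.3 kg.
Tool frame: the origin (TCP) lies midway between the tips of the shut fingers; the grasp point (between the pads) lies 19 mm behind it; y points along the fingers, x is the direction in which the jaws open and shut, and the axes are right-handed (so a half turn about y gives the same grasp; the last joint's range is limited). The gripper opens to 85 mm and grips with 20 to 120 N. Pads are 22 mm wide; open, the fingers measure 114 mm over their backs; the gripper's body (76 mm by 85 mm) begins 54 mm behind the grasp point. The pads swing forward as they close: fully open they stand 13 mm farther back than shut.
Start: joints at [-1.4, 0.383, 0.016, 1.37, -0.006, 1.388, -0.046], TCP at [0.145, 0.608, 0.231] pointing down, gripper open.
Joint ranges: [-2.95, 2.95], [-0.25, 2.06], [-1.52, 1.56], [0.18, 2.33], [-1.44, 4.58], [0.02, 2.06], [-3.01, 3.01]. Speed limits (rad/s): [2.39, 2.39, 3.01, 3.01, 3.14, 3.14, 3.14].

### API

Orientations are given as a rotation vector (axis times angle).
In Python, from bench import bot gives the robot as it stands.
- The arm moves only by the tool step_arm, never from a script. Its argument "plan" is a list of rows, each a list of 7 numbers: the shift along the tool's x, y, z in mm, then the turn, a rotation vector about the tool's x, y, z in rad, then the closure, from 0 (fully open) to 1 (shut). In form: [[tx, ty, tz, wx, wy, wz, jaw], ...]. A call has 1 to 8 rows; each row shifts and turns the commanded pose from where the row before left it, along the tool's axes as they then stand; what a row does not reach is not made up. A row lasts 1/10 s, in which the tool goes at most 50 mm and 8.59 degrees, less where a joint would pass 70% of its speed; a pose out of reach is approached as far as the arm can. A call is refused whole if a number of a shift passes 50 or a number of a turn 0.15, either way. A call with a gripper value outside its range is refused whole. The fingers move at their own pace and stop on an object; the grip force is fixed at half the most. Time passes only in rows, so rows that do not move let the fingers close. It gives the time, the measured TCP pose, the force and the opening at its end, in the units of the state.
- bot.get_state(): the state, without advancing time (a new reading comes with each control period).
- bot.grab_frame(name): name is "scene" or "top" or "wrist"; returns the picture (400x640x3 uint8, blue, green, red); there is no depth.
- bot.camera_info(name): a dict with "intrinsics" (3x3 intrinsics, pixels), "world_from_camera" (4x4, takes a point from camera to world coordinates). Camera axes: x right, y up, looking along -z (the intrinsics and any distortion apply to the point x, -y, -z); pixel columns grow to the right and rows downward; lengths in m; the calibration is good to about 2 mm. A picture is of the moment at which its call begins: read the wrist's pose just before it. camera_info takes no time and is no camera call; for the wrist camera it gives the pose at the moment of the call.
- bot.job_done(): hands the job in, once; it reports no verdict.
The state is a dict: "time_s": time; "joints": joint angles; "dq": joint speeds; "tau": joint torques, N m; "ee_pos": TCP position; "tcp_rot": TCP orientation; "wrist_force": force on the tool from outside, world axes, zero at the start; "wrist_torque": the same for the moment, N m; "width": finger opening in m.
Only numpy, scipy, OpenCV 4.12 (cv2) and the standard library are available. Lean on these libraries where they do the work, as an engineer would, in place of code of your own. Each camera call takes 0.05 s, during which the arm holds its last target.

### The job

Four white staining blocks stand as one touching row in the aluminium rail, part-way from the tall end stop. Push the rear block with the fingertips so that the row slides along the rail as one unbroken row, until the front block rests against the end stop and all four blocks still touch one another. Only push: do it without lifting or tipping any block or pulling the row apart, and without disturbing the dropper bottle, the single petri dish or the beaker around the rail; finish with the hand clear.

Things in the scene. Friction and masses are not known exactly. Their poses are not given: they have to be found in the camera images.
- rail_floor (a point): Fixed aluminium channel rail: centre of its black floor, 10 mm above the bench. x runs along the rail (340 mm long), y across, z up. Channel 43.5 mm wide inside; side walls 8 mm thick, tops only 18 mm above the bench, so blocks stand 18 mm proud of them. Clamp lugs, 7 mm high, reach 51 mm out from the middle line. One end has the end stop; the other is open (rubber foot lower than the floor).
- stop_mid (a point): Fixed end stop, a dark steel plate 16 mm thick along the rail, 70 mm wide, 50 mm tall (4 mm screw head on top). The point is in mid-thickness, 23 mm above the bench, on the rail's middle line, 178 mm from the rail's centre; the face that the blocks meet is 8 mm nearer the rail's centre. It may stand at either end of the rail.
- a_mid (a point): white ceramic staining block, 40 x 40 mm and 26 mm tall, with a round open well 26 mm wide and 12 mm deep in its top, 60 to 120 g. The point is its centre, half-way up (23 mm above the bench), axes as the rail's. Loose in the channel, 1.7 mm play each side. Order a, b, c, d along the rail's +x; a or d is the front one, depending on where the stop is.
- b_mid (a point): white ceramic staining block, 40 x 40 mm and 26 mm tall, with a round open well 26 mm wide and 12 mm deep in its top, 60 to 120 g. Centre, half-way up, as for a_mid.
- c_mid (a point): white ceramic staining block, 40 x 40 mm and 26 mm tall, with a round open well 26 mm wide and 12 mm deep in its top, 60 to 120 g. Centre, half-way up, as for a_mid.
- d_mid (a point): white ceramic staining block, 40 x 40 mm and 26 mm tall, with a round open well 26 mm wide and 12 mm deep in its top, 60 to 120 g. Centre, half-way up, as for a_mid.
- block_a: The same staining block a, origin at the centre of its underside.
- block_b: The same staining block b, origin at the centre of its underside.
- block_c: The same staining block c, origin at the centre of its underside.
- block_d: The same staining block d, origin at the centre of its underside.
- dropper: Bystander: loose small amber dropper bottle with a green cap, 32 mm across, 64 mm tall, on the far side of the rail. Origin at the centre of its underside.
- dish: Bystander: loose closed amber petri dish, 90 mm across, 15 mm high, on the robot's side of the rail. Origin at the centre of its underside.
- beaker: Bystander: loose white ceramic beaker, 48 mm across, 60 mm tall, on the far side of the rail. Origin at the centre of its underside.
Things that resemble listed ones, but are neither listed nor needed, are in the scene too. What is shaped like the block_c but turquoise or yellow is not meant.

How it is judged:
On the way:
1. the fingers push on the rear block and the whole row has slid at least 20 mm along (((x of stop_mid in the frame of rail_floor above 0 m and contact force between the fingers and block_a above 0.2 N and distance of each of a_mid, b_mid, c_mid, d_mid from where it was at the start of the episode above 0.02 m) or (x of stop_mid in the frame of rail_floor below 0 m and contact force between the fingers and block_d above 0.2 N and distance of each of a_mid, b_mid, c_mid, d_mid from where it was at the start of the episode above 0.02 m))), for 0.05 s.
At the end, for the whole second after the job is handed in: The front block is against the end stop (gap under 3.5 mm), neighbouring blocks touch (each gap under 3.5 mm), all four stand flat and upright on the rail floor between its walls, at rest (horizontal distance between any of a_mid, d_mid and stop_mid below 0.0315 m and horizontal distance between a_mid and b_mid below 0.0435 m and horizontal distance between b_mid and c_mid below 0.0435 m and horizontal distance between c_mid and d_mid below 0.0435 m and y of a_mid in the frame of rail_floor between -0.005 and 0.005 m and z of a_mid in the frame of rail_floor between 0.009 and 0.017 m and angle between each of a_mid, b_mid, c_mid, d_mid's own z axis and vertical below 0.1 rad and linear speed of each of block_a, block_b, block_c, block_d below 0.01 m/s and y of b_mid in the frame of rail_floor between -0.005 and 0.005 m and z of b_mid in the frame of rail_floor between 0.009 and 0.017 m and y of c_mid in the frame of rail_floor between -0.005 and 0.005 m and z of c_mid in the frame of rail_floor between 0.009 and 0.017 m and y of d_mid in the frame of rail_floor between -0.005 and 0.005 m and z of d_mid in the frame of rail_floor between 0.009 and 0.017 m).
It fails at once if a block is lifted off the rail floor (more than 7 mm) or tipped (more than 20 degrees) (z of any of a_mid, b_mid, c_mid, d_mid in the frame of rail_floor above 0.02 m or angle between any of a_mid, b_mid, c_mid, d_mid's own z axis and vertical above 0.35 rad).
It fails at once if the row is pulled apart (a gap over 10 mm between neighbours) (horizontal distance between a_mid and b_mid above 0.05 m or horizontal distance between b_mid and c_mid above 0.05 m or horizontal distance between c_mid and d_mid above 0.05 m).
It fails at once if the dropper bottle is moved more than 15 mm or tipped (distance of dropper from where it was at the start of the episode above 0.015 m or angle between dropper's own z axis and vertical above 0.4 rad).
It fails at once if the petri dish is moved more than 15 mm or tipped (distance of dish from where it was at the start of the episode above 0.015 m or angle between dish's own z axis and vertical above 0.4 rad).
It fails at once if the ceramic beaker is moved more than 15 mm or tipped (distance of beaker from where it was at the start of the episode above 0.015 m or angle between beaker's own z axis and vertical above 0.4 rad).
It also fails if it takes over 40 s, if anything falls off the work surface, if the arm or the gripper's body presses on something with over 40 N, if the wrist force passes 120 N, or if a joint passes its speed limit or range.

## Working session

There is one attempt and no reset: what is moved stays moved. The work goes in short steps, Python scripts to look and compute and a tool call to move; the robot and the scene stay as the last step left them, time stands still between calls to the robot, and variables do not carry over. Pictures are saved under pics/ and viewed, and the job is handed in when it is done.

Besides the shell and the picture viewer there is one more tool, called after ">>>" in YAML: its name, and indented under it one key for each argument. step_arm: Moves the arm, as the interface text tells. Its arguments: {"type":"object","properties":{"plan":{"type":"array","items":{"type":"array","items":{"type":"number"}}}},"required":["plan"]}

```bash
mkdir -p pics; python3 - <<'E'
from bench import bot
import cv2,numpy as np
for n in ["scene","top"]:
    im=bot.grab_frame(n); cv2.imwrite(f"pics/{n}0.png",im)
    c=bot.camera_info(n); print(n,np.round(c["intrinsics"],1).tolist(),np.round(c["world_from_camera"],3).tolist(),[k for k in c])
s=bot.get_state(); print(s)
E
```

```text
scene [[397.1, 0.0, 321.0], [0.0, 397.1, 196.8], [0.0, 0.0, 1.0]] [[-0.641, -0.635, 0.432, 0.848], [0.768, -0.536, 0.352, 0.253], [0.009, 0.557, 0.83, 0.579], [0.0, 0.0, 0.0, 1.0]] ['intrinsics', 'world_from_camera']
top [[362.0, 0.0, 318.0], [0.0, 362.0, 202.3], [0.0, 0.0, 1.0]] [[-0.096, 0.975, -0.201, 0.458], [-0.995, -0.095, 0.018, 0.032], [-0.001, 0.202, 0.979, 0.677], [0.0, 0.0, 0.0, 1.0]] ['intrinsics', 'world_from_camera']
{'time_s': 0.1, 'joints': array([-1.39987894,  0.38415596,  0.0163754 ,  1.37103854, -0.00632929,
        1.38822787, -0.0465053 ]), 'dq': array([ 0.00162842, -0.00219664,  0.0005638 , -0.00239579,  0.00113302,
       -0.00247233,  0.00055595]), 'tau': array([ 2.71232471e-03, -6.29140949e+01,  8.47072173e-01, -3.72755563e+01,
        1.67595892e-02,  1.06759934e-02,  2.39611586e-05]), 'ee_pos': array([0.14465496, 0.60755665, 0.23038247]), 'tcp_rot': array([-1.31188327, -1.03428291,  1.03662102]), 'wrist_force': array([-0.63773665,  0.32274588,  0.44698635]), 'wrist_torque': array([-0.02549694, -0.01386624, -0.00753707]), 'width': 0.08561507962845849}
```

View pics/scene0.png

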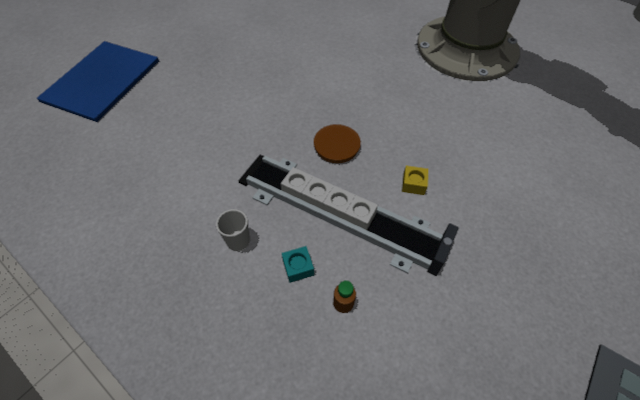

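View pics/top0.png

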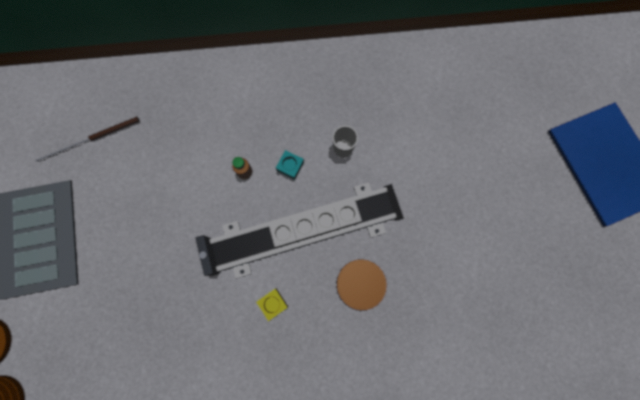

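```bash
python3 -c "
from scipy.spatial.transform import Rotation as R
import numpy as np
print(np.round(R.from_rotvec([-1.31188327, -1.03428291,  1.03662102]).as_matrix(),3))"
```

```text
[[ 0.232 -0.    -0.973]
 [ 0.973 -0.002  0.232]
 [-0.002 -1.     0.   ]]
```

The end stop is at the left of the top view (about 206,255) and the row is at (283..348, 233..214), so the rear block is the right-hand one at (348,214). The dish is at (362,285), the beaker at (345,140) and the dropper at (240,166). Next I'll measure these.

```bash
cat > h.py <<'E'
from bench import bot
import cv2,numpy as np
from scipy.spatial.transform import Rotation as R
def ray(n,uv,z):
    c=bot.camera_info(n);K=np.array(c["intrinsics"]);T=np.array(c["world_from_camera"])
    uv=np.atleast_2d(uv).astype(float)
    d=np.c_[uv,np.ones(len(uv))]@np.linalg.inv(K).T
    d=(d*[1,-1,-1])@T[:3,:3].T
    o=T[:3,3]
    return o+d*((z-o[2])/d[:,2])[:,None]
E
python3 - <<'E'
from h import *
im=cv2.imread("pics/top0.png")
cv2.imwrite("pics/topzoom0.png",cv2.resize(im[170:290,185:415],None,fx=3.4,fy=3.4,interpolation=cv2.INTER_CUBIC))
im=cv2.imread("pics/scene0.png")
cv2.imwrite("pics/scenezoom0.png",cv2.resize(im[140:280,230:470],None,fx=3.3,fy=3.3,interpolation=cv2.INTER_CUBIC))
E
```

```text
(no output)
```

View pics/topzoom0.png

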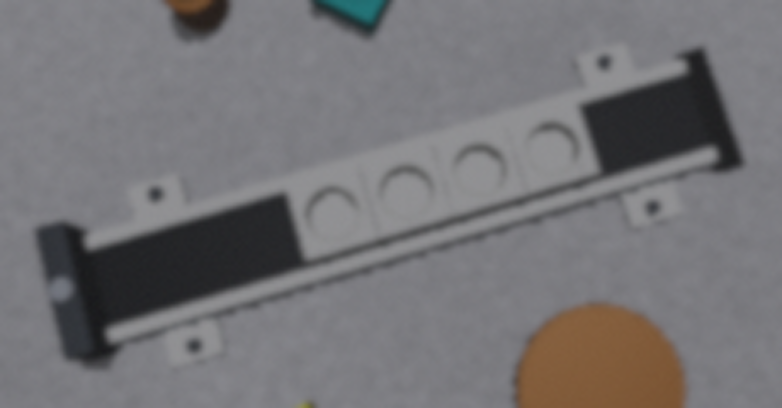

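View pics/scenezoom0.png

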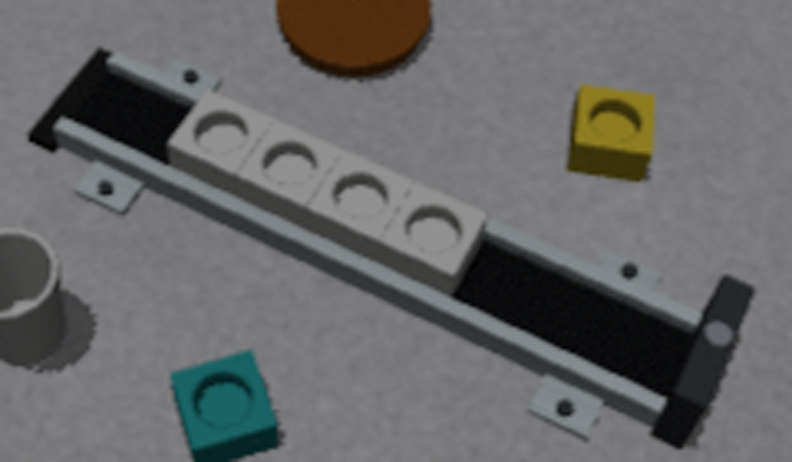

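```bash
python3 - <<'E'
from h import *
np.set_printoptions(precision=4,suppress=True)
Z=lambda a,s,o:np.array(a,float)/s+np.array(o)-0.35
t=lambda a:Z(a,3.4,(185,170)); s=lambda a:Z(a,3.3,(230,140))
for n,f,w,h,st,bk in [("top",t,[(550,148),(477,171),(405,194),(332,217)],[(604,62),(653,207),(156,194),(195,345)],(61,290),[(581,103),(602,172)]),
   ("scene",s,[(221,131),(290,163),(360,194),(433,229)],[(105,187),(190,76),(565,408),(630,270)],(718,335),[(212,92),(170,140)])]:
    W=ray(n,f(w),.036);H=ray(n,f(h),.007);S=ray(n,f([st]),.053);
    print(n,"wells",W[:,:2].tolist(),"spacing",np.linalg.norm(np.diff(W[:,:2],axis=0),axis=1))
    print("holes",H[:,:2].tolist(),"centre",H.mean(0)[:2])
    d=W[3]-W[0];print("ang",np.arctan2(d[1],d[0]), [np.arctan2(*(b-a)[[1,0]]) for a,b in((H[0],H[2]),(H[1],H[3]))])
    print("stop",S[:,:2], "top rear edge corners",ray(n,f(bk),.036)[:,:2].tolist())
def blob(n,lo,hi,z):
    im=cv2.imread(f"pics/{n}0.png");hsv=cv2.cvtColor(im,cv2.COLOR_BGR2HSV)
    m=cv2.inRange(hsv,lo,hi);cs,_=cv2.findContours(m,0,2)
    for c in sorted(cs,key=cv2.contourArea)[-3:]:
        (x,y),r=cv2.minEnclosingCircle(c);
        if r>4: print(n,x,y,r,ray(n,[(x,y)],z)[0][:2])
for n in("top","scene"):
    print("amber");blob(n,(3,120,60),(20,255,255),.015)
    print("green");blob(n,(45,120,40),(75,255,255),.064)
print("beaker",ray("top",[(346,135)],.06),ray("scene",[(233,220)],.06))
E
```

```text
top wells [[0.5650978219926239, -0.02921664076213154], [0.5565952346465318, 0.010418440751985628], [0.5481052594603705, 0.049236495578557846], [0.539728654221758, 0.08828711701082181]] spacing [0.0405 0.0397 0.0399]
holes [[0.6156081479035823, -0.06756622510655108], [0.5319366584808877, -0.08437173558091066], [0.5653445055382108, 0.18598175684667892], [0.4819523928949643, 0.16909297528354403]] centre [0.5487 0.0508]
ang 1.7834334288650213 [np.float64(1.7665001097178608), np.float64(1.765502026055315)]
stop [[0.514  0.2253]] top rear edge corners [[0.587670174626717, -0.04837148334795118], [0.5497138743568524, -0.055023910767502134]]
scene wells [[0.5642469975866355, -0.03165485205187646], [0.5567068707268806, 0.008382530908051161], [0.5486149452393758, 0.04716379152537897], [0.5416780629724403, 0.08728780840475606]] spacing [0.0407 0.0396 0.0407]
holes [[0.6156773320491123, -0.06901977030878576], [0.5318827786546506, -0.08540520123445361], [0.5653991814541846, 0.18611535189386003], [0.4806531084049095, 0.16939234299485806]] centre [0.5484 0.0503]
ang 1.7583134409919194 [np.float64(1.765367987815589), np.float64(1.7692111960504175)]
stop [[0.5136 0.2246]] top rear edge corners [[0.5483521151384276, -0.052197835910757495], [0.5853367187132028, -0.04775760256798878]]
amber
top 241.0 167.0 7.280210018157959 [0.6768 0.1588]
top 0.0 341.0 15.000100135803223 [0.4032 0.5914]
top 361.16204833984375 284.6185302734375 24.40924072265625 [ 0.4375 -0.0429]
green
top 237.86842346191406 162.3947296142578 4.884490489959717 [0.6696 0.1544]
amber
scene 344.5 293.6111145019531 10.768423080444336 [0.6634 0.1503]
scene 336.5 142.5 22.94568634033203 [ 0.4405 -0.0427]
green
scene 345.1879577636719 288.4432678222656 7.68477725982666 [0.6731 0.1554]
beaker [[ 0.7039 -0.0423  0.06  ]] [[ 0.6957 -0.0417  0.06  ]]
```

Both views agree to about 2 mm. The rail centre is (0.5485, 0.0505), and the direction towards the stop is 1.766 rad. The rear face is at s≈-0.102, and there are about 112 mm to travel. I'll close the jaws, keep high and go round to a point behind the row, with tool z along the push direction.

>>> step_arm:
  plan:
    - [-22,0,-44,0,0,0,1]
    - [-22,0,-44,0,0,0,1]
    - [-22,0,-44,0,0,0,1]
    - [-22,0,-44,0,0,0,1]
    - [-22,0,-44,0,0,0,1]
    - [-22,0,-44,0,0,0,1]
    - [-22,0,-44,0,0,0,1]
    - [-22,0,-44,0,0,0,1]

```text
time_s: 0.9
ee_pos: [0.4475, 0.3536, 0.231]
tcp_rot: [-1.311, -1.035, 1.036]
wrist_force: [1.1, 0.4, -0.5]
width: -0.0002
```

>>> step_arm:
  plan:
    - [0,0,0,0,0.143,0,1]
    - [0,0,0,0,0.143,0,1]
    - [0,0,0,0,0.143,0,1]
    - [0,0,0,0,0.143,0,1]
    - [0,0,0,0,0.143,0,1]
    - [0,0,0,0,0.143,0,1]
    - [0,0,0,0,0.143,0,1]
    - [0,0,0,0,0.143,0,1]

```text
time_s: 1.7
ee_pos: [0.4462, 0.3551, 0.2308]
tcp_rot: [-1.566, -0.146, 0.148]
wrist_force: [-0.2, -0.5, -0.0]
width: 0.0
```

```bash
cat >> h.py <<'E'
C=np.array([.5485,.0505]);u=np.array([np.cos(1.766),np.sin(1.766)]);v=np.array([-u[1],u[0]])
def where(tgt=None):
    s=bot.get_state();p=s["ee_pos"];M=R.from_rotvec(s["tcp_rot"]).as_matrix()
    print("t",s["time_s"],"pos",p.round(4),"s,n",(p[:2]-C)@u,(p[:2]-C)@v,"F",s["wrist_force"].round(2),"w",s["width"])
    print("q",s["joints"].round(3))
    zt=np.r_[u,0];yt=np.array([0,0,-1.]);T=np.c_[np.cross(yt,zt),yt,zt]
    print("rot err (tool)",R.from_matrix(M.T@T).as_rotvec().round(4))
    if tgt is not None:
        P=np.r_[C+tgt[0]*u+tgt[1]*v,tgt[2]];print("tool shift mm",((M.T@(P-p))*1000).round(1))
E
python3 -c "
from h import *
where((-.14,0,.231))"
```

```text
t 1.7 pos [0.4462 0.3551 0.2308] s,n 0.3186474477840446 0.04132410355769845 F [-0.18 -0.52 -0.02] w 1.8310376934906508e-05
q [-1.027  0.272  0.372  1.541 -0.1    1.349 -0.459]
rot err (tool) [ 0.0006 -0.008  -0.0009]
tool shift mm [  45.     0.  -458.3]
```

>>> step_arm:
  plan:
    - [6,0,-46,0,0,0,1]
    - [6,0,-46,0,0,0,1]
    - [6,0,-46,0,0,0,1]
    - [6,0,-46,0,0,0,1]
    - [6,0,-46,0,0,0,1]
    - [6,0,-46,0,0,0,1]
    - [6,0,-46,0,0,0,1]
    - [3,0,-46,0,0,0,1]

```text
time_s: 2.5
ee_pos: [0.5614, 0.0011, 0.2311]
tcp_rot: [-1.565, -0.152, 0.152]
wrist_force: [0.9, 0.0, 0.5]
width: 0.0002
```

>>> step_arm:
  plan:
    - [0,0,-46,0,0,0,1]
    - [0,0,-44,0,-0.008,0,1]
    - [0,20,0,0,0,0,1]
    - [0,40,0,0,0,0,1]
    - [0,40,0,0,0,0,1]
    - [0,0,0,0,0,0,1]

```text
time_s: 3.1
ee_pos: [0.5745, -0.0847, 0.1257]
tcp_rot: [-1.564, -0.15, 0.166]
wrist_force: [-1.1, -0.6, -0.9]
width: 0.0001
```

```bash
python3 -c "
from h import *
where((-.14,0,.05))
for n in ['scene','top','wrist']: cv2.imwrite(f'pics/{n}1.png',bot.grab_frame(n))"
```

```text
t 3.1 pos [ 0.5745 -0.0847  0.1257] s,n -0.13768465842246186 0.0007031379727935125 F [-1.12 -0.63 -0.89] w 5.051888108502824e-05
q [-0.378  0.415  0.609  1.653 -0.252  1.164  0.495]
rot err (tool) [-0.0025  0.0059 -0.0102]
tool shift mm [ 1.5 75.6 -2.5]
```

View pics/scene1.png

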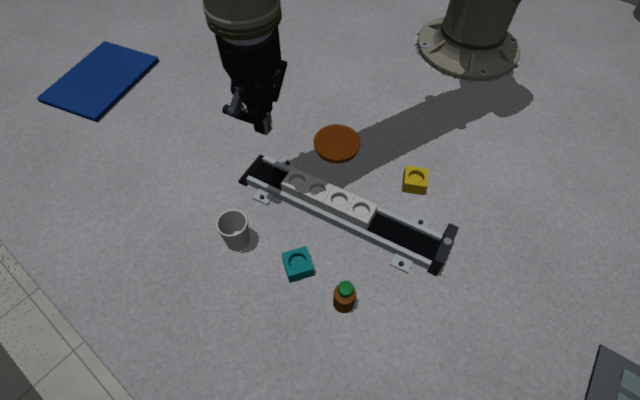

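View pics/wrist1.png

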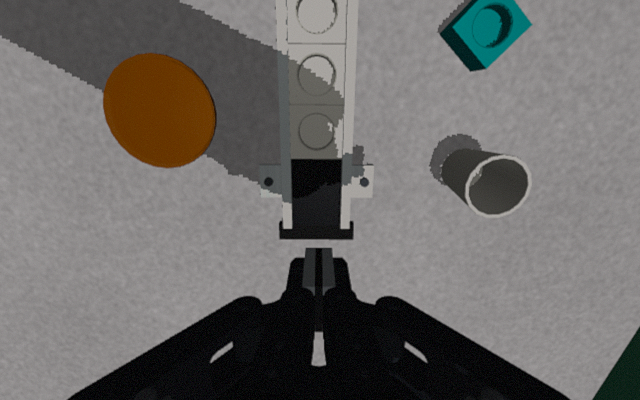

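The fingers are on the rail's middle line, behind the rear block (image column ~318 in the wrist view). I'll lower, with a slight tilt so the tips lead.

>>> step_arm:
  plan:
    - [1,25,-2,0.02,0,0,1]
    - [0,25,0,0.02,0.004,-0.005,1]
    - [0,25,0,0.02,0,-0.004,1]
    - [0,0,0,0,0,0,1]
    - [0,0,0,0,0,0,1]

```text
time_s: 3.75
ee_pos: [0.5809, -0.0863, 0.0584]
tcp_rot: [-1.506, -0.157, 0.149]
wrist_force: [0.9, -0.2, 1.0]
width: -0.0002
```

```bash
python3 -c "
from h import *
where((-.14,0,.018))
for n in ['scene','top','wrist']: cv2.imwrite(f'pics/{n}2.png',bot.grab_frame(n))
im=cv2.imread('pics/scene2.png');cv2.imwrite('pics/scenezoom2.png',cv2.resize(im[80:280,190:470],None,fx=2.8,fy=2.8,interpolation=cv2.INTER_CUBIC))
"
```

```text
t 3.75 pos [ 0.5809 -0.0863  0.0584] s,n -0.14049711749724403 -0.005214400818519271 F [ 0.91 -0.18  0.98] w -0.0001566784044961402
q [-0.297  0.502  0.56   1.698 -0.367  1.053  0.595]
rot err (tool) [-0.0588  0.0017  0.0108]
tool shift mm [-5.7 40.3 -1.9]
```

View pics/scenezoom2.png

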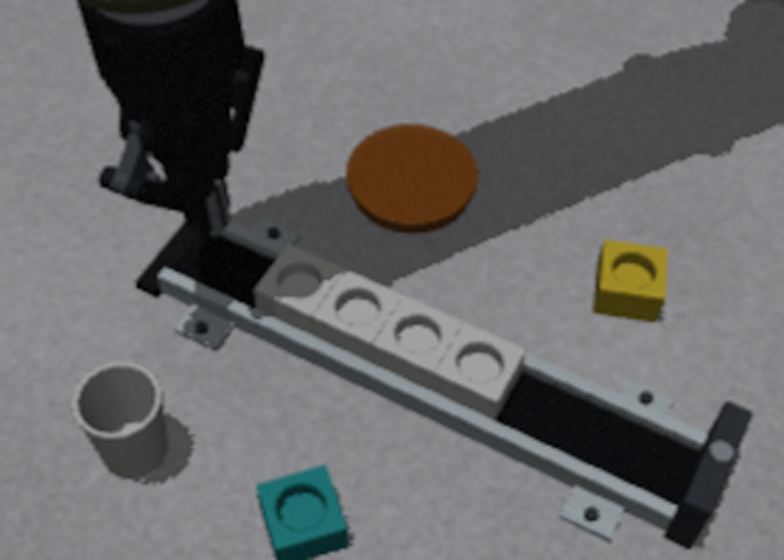

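View pics/wrist2.png

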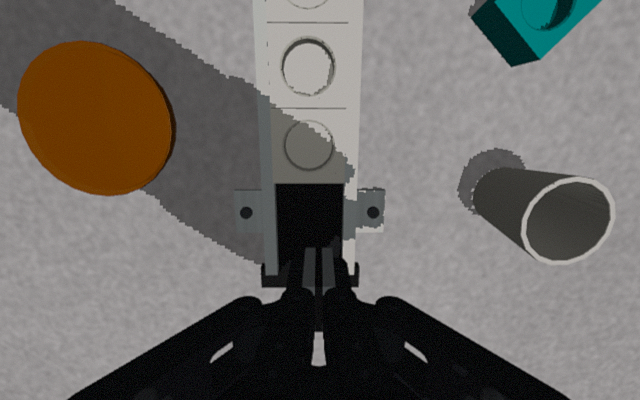

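>>> step_arm:
  plan:
    - [-5,0,-1,0,0,0.01,1]
    - [0,14,0,0,0,0,1]
    - [0,0,0,0,0,0,1]
    - [0,0,0,0,0,0,1]
    - [0,0,0,0,0,0,1]

```text
time_s: 4.4
ee_pos: [0.5747, -0.0871, 0.0421]
tcp_rot: [-1.506, -0.148, 0.159]
wrist_force: [-0.0, 0.2, 0.3]
width: 0.0
```

```bash
python3 -c "
from h import *
where((-.14,0,.018));where((-.14,0,.018))
for n in ['wrist']: cv2.imwrite(f'pics/{n}3.png',bot.grab_frame(n))
where((-.14,0,.018))
"
```

```text
t 4.4 pos [ 0.5747 -0.0871  0.0421] s,n -0.1400236690444726 0.0009809210374174017 F [-0.03  0.24  0.31] w 1.867304613705956e-05
q [-0.291  0.519  0.554  1.715 -0.374  1.033  0.605]
rot err (tool) [-0.0599  0.002  -0.0016]
tool shift mm [ 1.  24.1 -1.4]
t 4.4 pos [ 0.5747 -0.0871  0.0421] s,n -0.1400236690444726 0.0009809210374174017 F [-0.03  0.24  0.31] w 1.867304613705956e-05
q [-0.291  0.519  0.554  1.715 -0.374  1.033  0.605]
rot err (tool) [-0.0599  0.002  -0.0016]
tool shift mm [ 1.  24.1 -1.4]
t 4.45 pos [ 0.5748 -0.0871  0.0423] s,n -0.14007211793546806 0.0008671580064909581 F [-0.32 -0.06 -0.18] w 0.00017187953563624323
q [-0.291  0.519  0.554  1.714 -0.374  1.033  0.605]
rot err (tool) [-0.0599  0.0021 -0.0013]
tool shift mm [ 0.9 24.2 -1.4]
```

View pics/wrist3.png

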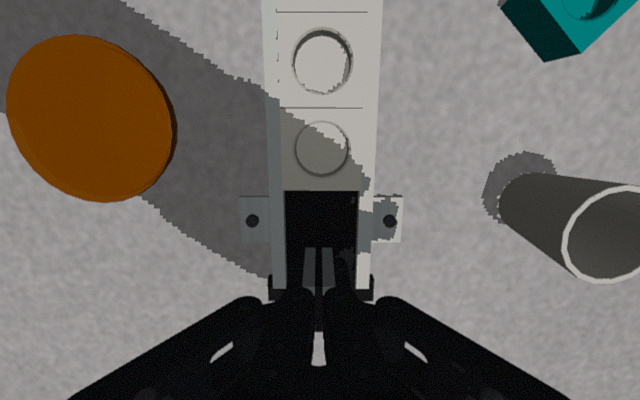

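>>> step_arm:
  plan:
    - [1,12,0,0,0,0,1]
    - [0,12,0,0,0,0,1]
    - [0,0,0,0,0,0,1]
    - [0,0,10,0,0,0,1]
    - [0,0,5,0,0,0,1]
    - [0,0,0,0,0,0,1]

```text
time_s: 5.05
ee_pos: [0.5727, -0.069, 0.0195]
tcp_rot: [-1.505, -0.15, 0.16]
wrist_force: [-0.4, -0.5, -0.1]
width: 0.0001
```

```bash
python3 -c "
from h import *
where((-.005,0,.018))
for n in ['wrist','scene']: cv2.imwrite(f'pics/{n}4.png',bot.grab_frame(n))
"
```

```text
t 5.05 pos [ 0.5727 -0.069   0.0195] s,n -0.12190539301432247 -0.0005506613288685201 F [-0.44 -0.46 -0.06] w 7.364464620290206e-05
q [-0.311  0.539  0.538  1.744 -0.391  0.984  0.592]
rot err (tool) [-0.0608  0.0041 -0.0007]
tool shift mm [-1.000e-01  8.600e+00  1.166e+02]
```

View pics/wrist4.png

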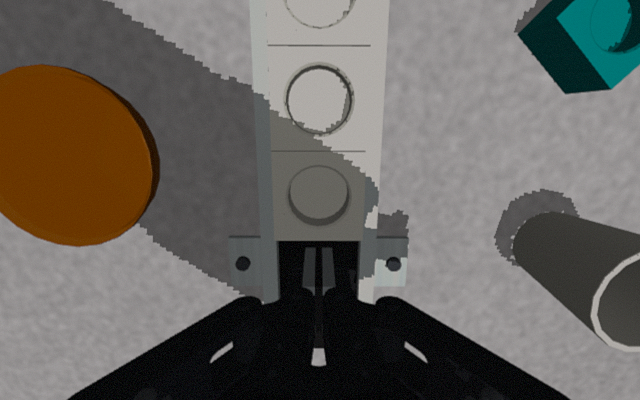

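>>> step_arm:
  plan:
    - [0,0.3,4,0,0,0,1]
    - [0,0.3,4,0,0,0,1]
    - [0,0.3,3,0,0,0,1]
    - [0,0.3,4,0,0,0,1]
    - [0,0.3,4,0,0,0,1]
    - [0,0.3,4,0,0,0,1]
    - [0,0.3,4,0,0,0,1]
    - [0,0.3,4,0,0,0,1]

```text
time_s: 5.95
ee_pos: [0.5667, -0.0405, 0.0189]
tcp_rot: [-1.506, -0.148, 0.158]
wrist_force: [1.3, -5.2, 4.2]
width: -0.0002
```

```bash
python3 -c "
from h import *
where((-.001,0,.018))
for n in ['wrist','scene']: cv2.imwrite(f'pics/{n}5.png',bot.grab_frame(n))
im=cv2.imread('pics/scene5.png');cv2.imwrite('pics/scenezoom5.png',cv2.resize(im[80:280,190:470],None,fx=2.8,fy=2.8,interpolation=cv2.INTER_CUBIC))
"
```

```text
t 5.95 pos [ 0.5667 -0.0405  0.0189] s,n -0.09280691416173753 -0.0001890605586119653 F [ 1.28 -5.23  4.18] w -0.00020604319825814877
q [-0.364  0.52   0.536  1.772 -0.383  0.967  0.539]
rot err (tool) [-0.0592  0.0016 -0.0005]
tool shift mm [-0.   6.4 91.6]
```

View pics/wrist5.png

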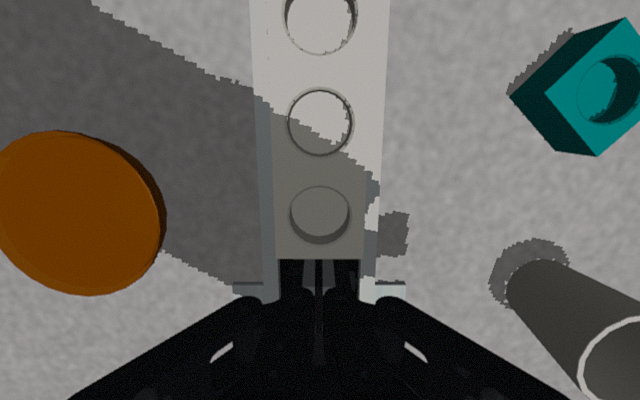

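View pics/scenezoom5.png

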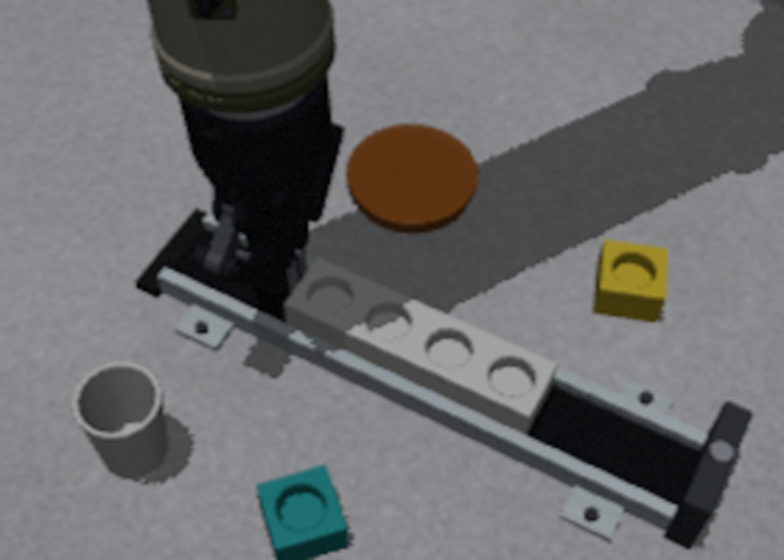

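The row is sliding as one unbroken row, and the wrist force reads about 5 N. I'll keep pushing.

>>> step_arm:
  plan:
    - [0,0.3,5,0,0,0,1]
    - [0,0.3,5,0,0,0,1]
    - [0,0.3,5,0,0,0,1]
    - [0,0.3,5,0,0,0,1]
    - [0,0.3,5,0,0,0,1]
    - [0,0.3,5,0,0,0,1]
    - [0,0.3,5,0,0,0,1]
    - [0,0.3,4,0,0,0,1]

```text
time_s: 6.85
ee_pos: [0.5589, -0.0021, 0.0188]
tcp_rot: [-1.506, -0.148, 0.158]
wrist_force: [1.6, -5.2, 3.5]
width: -0.0001
```

```bash
python3 -c "
from h import *
where((-.001,0,.018))
for n in ['wrist']: cv2.imwrite(f'pics/{n}6.png',bot.grab_frame(n))
"
```

```text
t 6.85 pos [ 0.5589 -0.0021  0.0188] s,n -0.05362027533672887 -2.2020130577377247e-06 F [ 1.61 -5.23  3.49] w -9.16221631772971e-05
q [-0.433  0.499  0.531  1.801 -0.374  0.951  0.468]
rot err (tool) [-0.0594  0.0017 -0.0007]
tool shift mm [ 0.1  3.9 52.5]
```

View pics/wrist6.png

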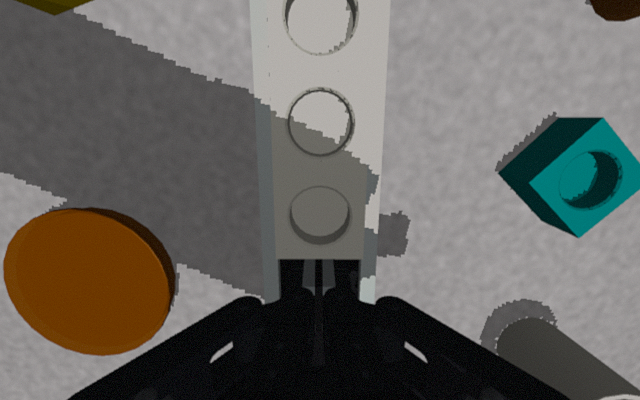

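The row still moves as one, with 52 mm left. I'll push most of that and then slow down.

>>> step_arm:
  plan:
    - [0,0.4,5,0,0,0,1]
    - [0,0.4,5,0,0,0,1]
    - [0,0.4,5,0,0,0,1]
    - [0,0.3,5,0,0,0,1]
    - [0,0.3,5,0,0,0,1]
    - [0,0.3,5,0,0,0,1]
    - [0,0.3,5,0,0,0,1]
    - [0,0.3,5,0,0,0,1]

```text
time_s: 7.7
ee_pos: [0.5513, 0.0366, 0.0187]
tcp_rot: [-1.507, -0.148, 0.158]
wrist_force: [1.8, -6.2, 5.7]
width: 0.0003
```

>>> step_arm:
  plan:
    - [0,0.2,3,0,0,0,1]
    - [0,0.2,3,0,0,0,1]
    - [0,0.1,1,0,0,0,1]
    - [0,0,0,0,0,0,1]

```text
time_s: 8.1
ee_pos: [0.5498, 0.0438, 0.0185]
tcp_rot: [-1.506, -0.148, 0.158]
wrist_force: [1.2, -5.5, 4.4]
width: -0.0001
```

```bash
python3 -c "
from h import *
where((-.001,0,.018))
for n in ['top','scene']: cv2.imwrite(f'pics/{n}7.png',bot.grab_frame(n))
im=cv2.imread('pics/scene7.png');cv2.imwrite('pics/scenezoom7.png',cv2.resize(im[140:280,290:470],None,fx=4,fy=4,interpolation=cv2.INTER_CUBIC))
im=cv2.imread('pics/top7.png');cv2.imwrite('pics/topzoom7.png',cv2.resize(im[170:290,185:345],None,fx=4.5,fy=4.5,interpolation=cv2.INTER_CUBIC))
"
```

```text
t 8.1 pos [0.5498 0.0438 0.0185] s,n -0.006830580653603298 -2.0291847395585647e-05 F [ 1.19 -5.53  4.37] w -0.00011918364550318748
q [-0.515  0.48   0.523  1.825 -0.365  0.935  0.38 ]
rot err (tool) [-0.0594  0.0016 -0.0005]
tool shift mm [-0.   0.9  5.8]
```

View pics/scenezoom7.png

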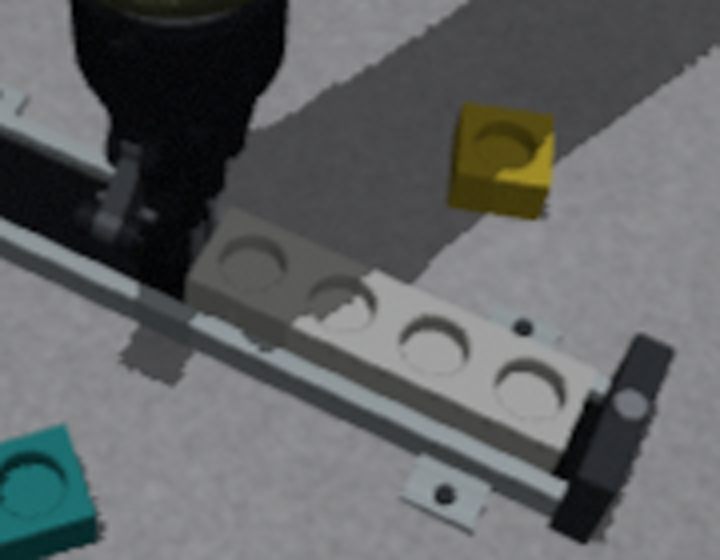

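View pics/topzoom7.png

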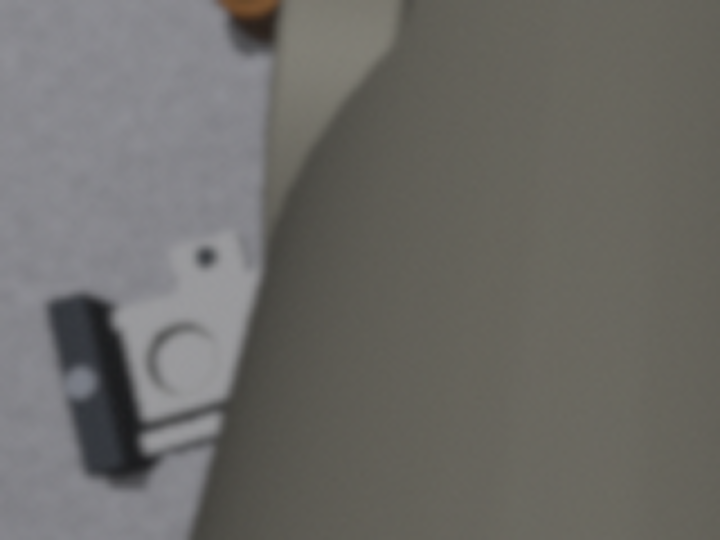

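About 6 mm remains. I'll creep 1 mm per row and watch the force.

>>> step_arm:
  plan:
    - [0,0.1,1,0,0,0,1]
    - [0,0.1,1,0,0,0,1]
    - [0,0.1,1,0,0,0,1]
    - [0,0.1,1,0,0,0,1]
    - [0,0,0,0,0,0,1]

```text
time_s: 8.7
ee_pos: [0.5492, 0.0474, 0.0185]
tcp_rot: [-1.506, -0.148, 0.158]
wrist_force: [1.6, -6.5, 5.4]
width: 0.0002
```

>>> step_arm:
  plan:
    - [0,0,1,0,0,0,1]
    - [0,0,0,0,0,0,1]

```text
time_s: 8.9
ee_pos: [0.5489, 0.0485, 0.0184]
tcp_rot: [-1.506, -0.148, 0.158]
wrist_force: [0.9, -5.9, 4.2]
width: 0.0
```

>>> step_arm:
  plan:
    - [0,0,1,0,0,0,1]
    - [0,0,0,0,0,0,1]

```text
time_s: 9.1
ee_pos: [0.5486, 0.0496, 0.0184]
tcp_rot: [-1.506, -0.148, 0.158]
wrist_force: [1.0, -4.7, 4.0]
width: 0.0001
```

>>> step_arm:
  plan:
    - [0,0,1,0,0,0,1]
    - [0,0,0,0,0,0,1]

```text
time_s: 9.3
ee_pos: [0.5483, 0.0506, 0.0184]
tcp_rot: [-1.506, -0.148, 0.158]
wrist_force: [1.1, -5.0, 4.6]
width: 0.0
```

>>> step_arm:
  plan:
    - [0,0,1,0,0,0,1]
    - [0,0,0,0,0,0,1]

```text
time_s: 9.5
ee_pos: [0.5483, 0.0506, 0.0185]
tcp_rot: [-1.507, -0.148, 0.158]
wrist_force: [2.4, -7.7, 3.4]
width: -0.0002
```

```bash
python3 -c "
from h import *
where((-.001,0,.018))
for n in ['top','scene']: cv2.imwrite(f'pics/{n}8.png',bot.grab_frame(n))
im=cv2.imread('pics/scene8.png');a=cv2.resize(im[170:280,350:470],None,fx=4,fy=4,interpolation=cv2.INTER_CUBIC)
im=cv2.imread('pics/top8.png');b=cv2.resize(im[200:290,185:255],None,fx=4,fy=4,interpolation=cv2.INTER_CUBIC)
b=cv2.copyMakeBorder(b,0,80,0,0,0);cv2.imwrite('pics/z8.png',np.hstack([a,b]))
"
```

```text
t 9.5 pos [0.5483 0.0506 0.0185] s,n 0.00018720562844001896 0.00017854148201941963 F [ 2.41 -7.73  3.45] w -0.00019691400182874797
q [-0.528  0.478  0.522  1.829 -0.363  0.933  0.365]
rot err (tool) [-0.0584  0.0007 -0.0007]
tool shift mm [ 0.2  0.4 -1.2]
```

View pics/z8.png

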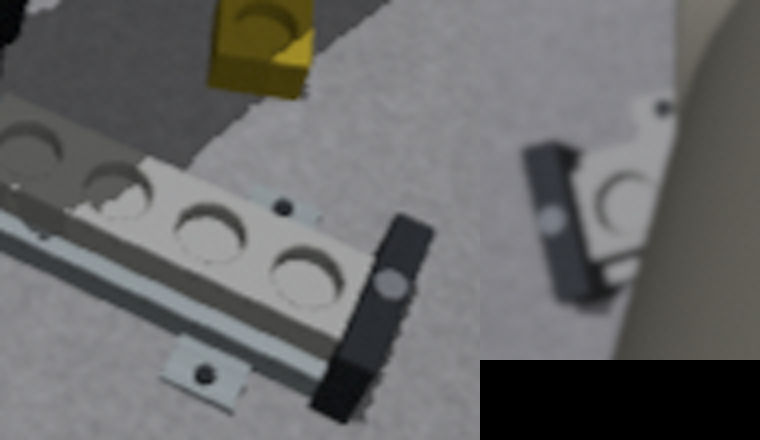

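The TCP stalled and the force rose, so the row is against the stop. One more mm to confirm, then I'll back off.

>>> step_arm:
  plan:
    - [0,0,1,0,0,0,1]
    - [0,0,0,0,0,0,1]

```text
time_s: 9.8
ee_pos: [0.5482, 0.0507, 0.0185]
tcp_rot: [-1.508, -0.147, 0.157]
wrist_force: [2.7, -9.3, 3.0]
width: -0.0001
```

>>> step_arm:
  plan:
    - [0,0,-4,0,0,0,1]
    - [0,0,-10,0,0,0,1]
    - [0,0,-15,0,0,0,1]
    - [0,0,-10,0,0,0,1]
    - [0,-25,0,0,0,0,1]
    - [0,-40,0,0,0,0,1]
    - [0,-45,0,0,0,0,1]
    - [0,-45,0,0,0,0,1]

```text
time_s: 10.6
ee_pos: [0.5569, 0.0047, 0.172]
tcp_rot: [-1.506, -0.146, 0.159]
wrist_force: [1.4, 1.1, -0.3]
width: 0.0
```

>>> step_arm:
  plan:
    - [0,0,-40,0,0,0,1]
    - [0,0,-40,0,0,0,1]
    - [0,0,-40,0,0,0,1]
    - [0,0,-40,0,0,0,1]
    - [0,0,-40,0,0,0,1]
    - [0,0,0,0,0,0,1]

```text
time_s: 11.2
ee_pos: [0.5946, -0.1984, 0.1581]
tcp_rot: [-1.51, -0.139, 0.153]
wrist_force: [0.2, -0.7, 0.7]
width: 0.0004
```

```bash
python3 -c "
from h import *
where()
for n in ['top','scene']: cv2.imwrite(f'pics/{n}9.png',bot.grab_frame(n))
im=cv2.imread('pics/scene9.png');cv2.imwrite('pics/scenezoom9.png',cv2.resize(im[140:280,230:470],None,fx=3.3,fy=3.3,interpolation=cv2.INTER_CUBIC))
im=cv2.imread('pics/top9.png');cv2.imwrite('pics/topzoom9.png',cv2.resize(im[110:310,185:415],None,fx=2.9,fy=2.9,interpolation=cv2.INTER_CUBIC))
"
```

```text
t 11.2 pos [ 0.5946 -0.1984  0.1581] s,n -0.2531597149907566 0.003075284338738759 F [ 0.24 -0.68  0.72] w 0.00041835712144297303
q [-0.151  0.514  0.649  1.461 -0.358  1.312  0.727]
rot err (tool) [-0.0563 -0.0074 -0.0033]
```

View pics/scenezoom9.png

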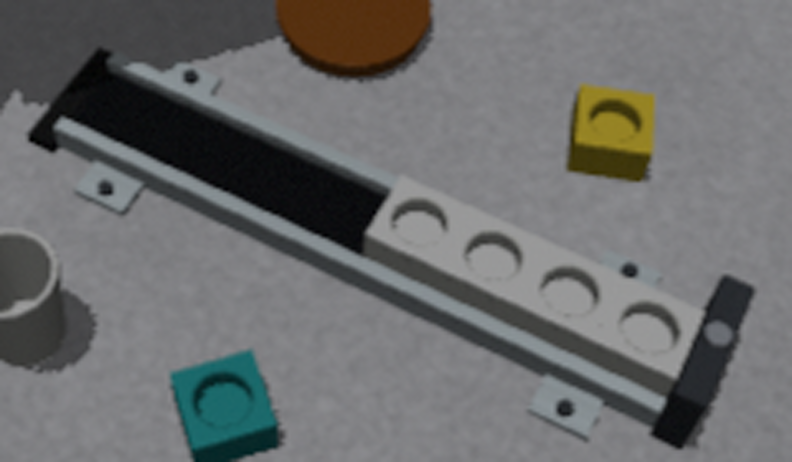

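View pics/topzoom9.png

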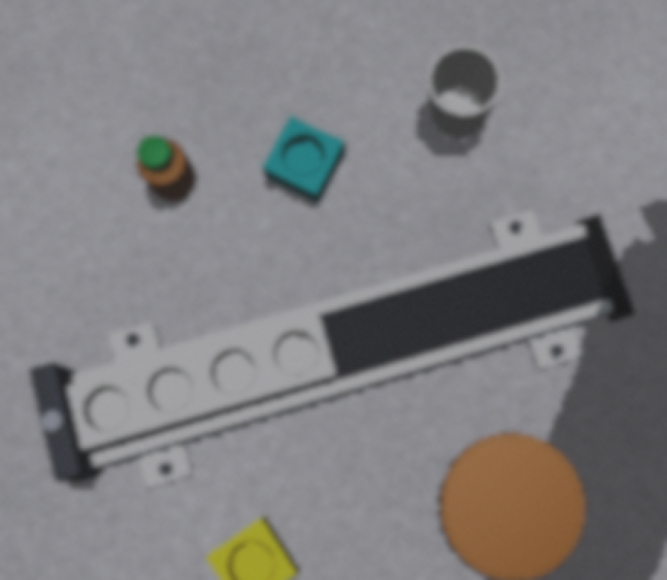

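```bash
python3 -c "
from h import *
w=np.array([(419,221),(493,256),(569,292),(649,327)])/3.3+[230,140]-.35
W=ray('scene',w,.036)[:,:2]; print((W-C)@u,(W-C)@v)
w=np.array([(298,353),(234,371),(171,390),(107,409)])/2.9+[185,110]-.35
W=ray('top',w,.036)[:,:2]; print((W-C)@u,(W-C)@v)
a,b=[cv2.imread(f'pics/top{i}.png') for i in (0,9)]
for n,(x0,y0,x1,y1) in dict(dish=(330,255,392,315),beak=(325,120,365,165),drop=(225,150,255,185)).items():
  p=cv2.phaseCorrelate(cv2.cvtColor(a[y0:y1,x0:x1],6).astype('f4'),cv2.cvtColor(b[y0:y1,x0:x1],6).astype('f4'));print(n,p)
"
```

```text
[0.02938657 0.06944227 0.10921567 0.14911768] [ 0.00041741 -0.00031121 -0.00106188 -0.00038273]
[0.02905364 0.06953341 0.10930699 0.14937966] [ 0.00028187 -0.00033691 -0.00018687 -0.00021259]
dish ((0.24547211306868277, 0.6100014071773892), 0.2377955178419749)
beak ((-0.09210336842684086, 0.4499803525974855), 0.9132820823457506)
drop ((-0.019808856841242672, -0.08845135139144134), 0.9113265814604583)
```

```bash
python3 -c "
from h import *
print(bot.job_done())"
```

```text
the job is handed in; nothing more can be done
None
```

I pushed the rear block along the channel with the shut fingertips, and the four-block row slid about 112 mm to the end stop. Then I backed the hand off, raised it and handed the job in.

**Contact with the stop:** On the last 1 mm steps the fingertips stopped advancing while the force rose to about 9 N. The front block's centre measures 149.1 to 149.4 mm along the rail, against 150 mm for exact contact, so the gap is under about 1 mm.

**Row together:** In both camera views the blocks are 39.8 to 40.5 mm apart for 40 mm blocks. They are centred within about 1 mm across the rail and look upright.

**Bystanders:** Comparing the top view before and after, the dropper bottle and beaker shifted by less than half a pixel (about 1 mm). The dish check was weaker, with a low match score, because the hand's shadow fell on it. It read 0.7 pixel (about 1 mm), and the dish looks unmoved in the pictures.

**What went off plan:** On the way down the hand sat about 5 mm off the rail's middle line. I corrected it before the fingers entered the channel. The job was handed in at about 11 s of the 40 s allowed.

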